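Roll the spice shakers label up and lay them in the spice drawer

ROBOT

A 6-joint arm with a two-finger parallel gripper is mounted at the origin on the work surface; the furniture and walls round the work are solid. World frame = base frame: x ahead of the robot, y to its left, z up, the work surface at z = 0. Lengths are in m, angles in rad, forces in N, time in s.
With the tool pointing down it reaches from about 0.325 to 0.775 m from the base axis. Payload 5.5 kg.
Tool frame: the origin (TCP) lies between the finger pads; the fingertips stand 8 mm ahead of it and the grasp point (between the pads) lies 11 mm behind it (tcp_to_tips is the distance from the TCP to the fingertips, in m); z points along the fingers, y is the line along which they close (so a half turn about z gives the same grasp; the last joint's range is limited). The gripper opens to 88 mm and grips with 3 to 60 N. Pads are 20 mm wide; open, the fingers measure 115 mm over their backs; the gripper's body (75 mm by 178 mm) begins 61 mm behind the grasp point.
Start: joints at [-1.356, 0.091, 1.231, -0, 1.82, -0.057], TCP at [0.161, -0.578, 0.231] pointing down, gripper open.
Joint ranges: [-2.87, 2.87], [-0.86, 2.18], [0.17, 2.46], [-1.51, 4.65], [0.06, 2.69], [-2.65, 2.65]. Speed limits (rad/s): [2.57, 2.57, 3.01, 3.14, 3.14, 3.14].

INTERFACE

Orientations are given as a unit quaternion [w, x, y, z].
In Python, from bench import * gives the robot as it stands. Calls block until the motion is done:
- move_to(position, orientation): joint-space move of the TCP to a pose.
- move_l(position, speed=0.15, orientation=None): straight line of the TCP; orientation=None keeps the orientation; speed is the mean speed in m/s.
- movej(angles): joint-space move.
- gripper_open() and close(): open the fingers fully, or close them until they stop; the grip force is fixed at half the most.
- hold(seconds).
- inverse_kinematics(position, orientation): joint angles nearest the present ones, or None.
- state(): the state.
- get_image(name): name is "scene" or "top"; returns a dict with "frame" (384x512x3 uint8, blue, green, red), "depth" (384x512 float32, m along the optical axis (not along the pixel's ray), 0 where there is no reading), "camera_matrix" (3x3 intrinsics, pixels), "view" (4x4, takes a point from world to camera coordinates). Camera axes: x right, y up, looking along -z (the intrinsics and any distortion apply to the point x, -y, -z); pixel columns grow to the right and rows downward; lengths in m; the calibration is good to about 2 mm. A picture is of the moment at which its call begins.
A pose or a line that the arm cannot do raises IKError and nothing moves.
- job_done(): hands the job in; it is judged then, once.
The state is a dict: "time": time; "joint_pos": joint angles; "dq": joint speeds; "joint_torque": joint torques, N m; "ee_pos": TCP position; "ee_rot": TCP orientation; "ft_force": force on the tool from outside, world axes, zero at the start; "moment": the same for the moment, N m; "finger_gap": finger opening in m; "finger_force": force on a finger pad.
Only numpy, scipy, OpenCV 4.12 (cv2) and the standard library are available. Lean on these libraries where they do the work, as an engineer would, in place of code of your own. Each camera call takes 0.05 s, during which the arm holds its last target. There are 200 camera calls.

TASK

Roll both spice shakers along the chopping board until the labels face straight up, and let them lie so on the board; do not turn them by lifting. Then lay each in a bay of its own in the open spice drawer, label still up, and push the drawer fully shut so that the labels can be read through its clear top. Leave the two glass spice jars at the back where they stand.

Things in the scene. Friction and masses are not known exactly. Their poses are not given: they have to be found in the camera images.
- green_shaker: metal spice shaker with black lid and green label, lying on the board: cylinder 44 mm in diameter, 120 mm long, 0.2 kg. Origin on its axis at mid length; own y along the axis to the lid end (lid: last 26 mm); own z points out of the middle of the label, which covers 92 degrees of the round side, 66 mm long. Label up = own z straight up; at the start it faces sideways, to own +x or -x.
- red_shaker: metal spice shaker with black lid and red label, lying on the board: cylinder 44 mm in diameter, 120 mm long, 0.2 kg. Origin on its axis at mid length; own y along the axis to the lid end (lid: last 26 mm); own z points out of the middle of the label, which covers 92 degrees of the round side, 66 mm long. Label up = own z straight up; at the start it faces sideways, to own +x or -x.
- board: wooden chopping board, fixed, 250 mm (own x) by 360 mm (own y), 22 mm thick; origin at the centre of its underside, its top 22 mm above
- unit: low wooden spice drawer unit with a clear top, fixed: 220 mm wide (own x), 152 mm deep (own y), 72 mm high; origin at the centre of its underside; its open front faces own -y, where the drawer comes out
- drawer (a joint): slide of the drawer along the unit's own y: 0 fully shut, about 0.14 m = out (open towards the unit's own -y); it slides with about 1.5 N of friction
- bay0 (a point): drawer bay on the unit's own -x side: where the axis of a shaker lying in it belongs, 22 mm above the drawer floor (8 mm above the worktop). The shaker lies along the unit's own y, lid at either end, between two ribs 6 mm high, 32 mm apart; drawer 131 mm long inside. Beside it: 28 mm to the side wall (26 mm high), 46 mm to the next shaker
- bay1 (a point): the other bay (unit's own +x side), the same; the bays are 90 mm apart
- drawer_knob (a point): outer face of the steel knob (24 mm in diameter, 20 mm long, 34 mm above the worktop) in the middle of the drawer front; the front is 220 mm wide and reaches up to 61 mm above the worktop
- pepper_jar: glass spice jar, 44 mm in diameter, 105 mm high, at the back (bystander, leave it where it stands; origin at the centre of its underside)
- herb_jar: glass spice jar, 45 mm in diameter, 105 mm high, at the back (bystander, leave it where it stands; origin at the centre of its underside)

How it is judged:
By the outcome, as a careful person would: the job done as asked, in the order asked, and still so for the second after the job is handed in, with the robot touching nothing.
It also fails if it takes over 72 s, if anything falls off the work surface, if the arm or the gripper's body presses on something with over 40 N, if the wrist force passes 120 N, or if a joint passes its speed limit or range.

## Working session

There is one attempt and no reset: what is moved stays moved. The work goes in short steps, each a Python script; the robot and the scene stay as the last script left them, time stands still between calls to the robot, and variables do not carry over. Pictures are saved under pics/ and viewed, at most 10 in all, crops included, and the job is handed in when it is done.

```bash
mkdir -p pics; ls; cat > h.py <<'E'
from bench import *
import numpy as np, cv2
def cam(n):
    d=get_image(n); return d
def ray(d,u,v):
    K=d["camera_matrix"];V=d["view"];R=V[:3,:3];t=V[:3,3]
    c=np.array([(u-K[0,2])/K[0,0],-(v-K[1,2])/K[1,1],-1.0])
    return -R.T@t, R.T@c
def onplane(d,u,v,z):
    o,r=ray(d,u,v); return o+r*(z-o[2])/r[2]
def cloud(d):
    K=d["camera_matrix"];V=d["view"];v,u=np.mgrid[0:384,0:512]
    Z=d["depth"];c=np.stack([(u-K[0,2])/K[0,0]*Z,-(v-K[1,2])/K[1,1]*Z,-Z],-1)
    return (c-V[:3,3])@V[:3,:3]
E
python3 - <<'E'
from h import *
for n in("scene","top"):
    d=cam(n); cv2.imwrite(f"pics/{n}0.png",d["frame"]); o,_=ray(d,0,0); print(n,o.round(3),d["camera_matrix"].round(1).tolist(),d["view"].round(3).tolist(), (d["depth"]>0).mean())
    np.savez(f"{n}0.npz",**{k:d[k] for k in("frame","depth","camera_matrix","view")})
print({k:np.round(v,3).tolist() for k,v in state().items()})
E
```

```text
pics
scene [0.212 0.375 0.824] [[387.8, 0.0, 249.0], [0.0, 387.8, 193.9], [0.0, 0.0, 1.0]] [[-0.807, -0.591, -0.017, 0.407], [0.495, -0.691, 0.526, -0.28], [-0.323, 0.416, 0.85, -0.787], [0.0, 0.0, 0.0, 1.0]] 0.9960886637369791
top [0.32  0.013 1.145] [[409.2, 0.0, 257.9], [0.0, 409.2, 189.2], [0.0, 0.0, 1.0]] [[0.009, -1.0, -0.006, 0.016], [0.986, 0.008, 0.169, -0.509], [-0.169, -0.007, 0.986, -1.075], [0.0, 0.0, 0.0, 1.0]] 0.9960378011067709
{'time': 0.1, 'joint_pos': [-1.356, 0.092, 1.232, 0.0, 1.82, -0.057], 'dq': [-0.002, -0.001, -0.003, 0.001, 0.0, -0.002], 'joint_torque': [0.003, -44.786, -40.757, 0.07, 0.028, -0.0], 'ee_pos': [0.161, -0.578, 0.23], 'ee_rot': [-0.001, 0.991, 0.135, -0.0], 'ft_force': [-0.338, 0.082, 0.099], 'moment': [0.013, -0.025, 0.105], 'finger_force': 0.0, 'finger_gap': 0.088}
```

View pics/scene0.png

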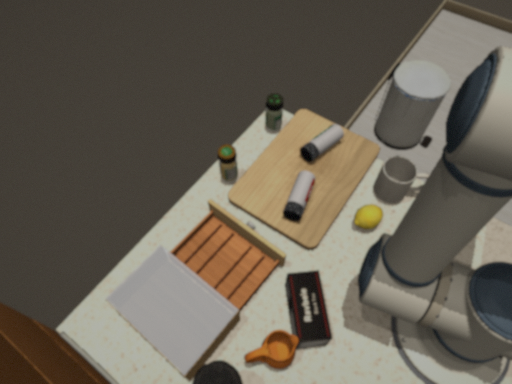

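View pics/top0.png

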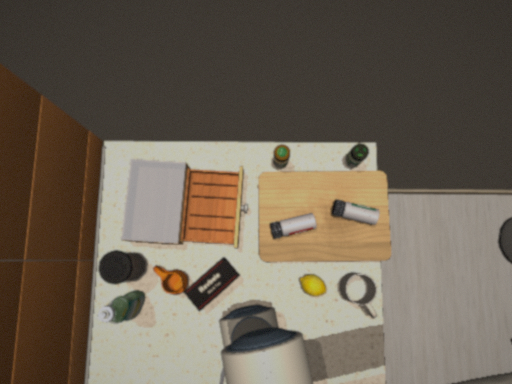

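The top view shows the open drawer at about (213,207), its knob at (245,209), and the shakers at (293,225) and (355,212) on the board. The jars stand at (282,155) and (357,154), and in the scene view the red label faces the robot. Next I measure with the depth clouds and zoom in on the labels.

```bash
cat > m.py <<'E'
from h import *
def shakers(ds):
    """clusters of points standing on the board -> [(centre xyz-top, yaw of axis, dims)]"""
    P=np.vstack([cloud(d)[d["depth"]>0] for d in ds]); 
    P=P[(P[:,2]>.046)&(P[:,2]<.075)&(P[:,0]>.30)&(P[:,0]<.60)&(P[:,1]<0.02)&(P[:,1]>-.36)]
    g=np.zeros((400,400),np.uint8); ij=((P[:,:2]-[.25,-.37])/.001).astype(int); g[ij[:,0],ij[:,1]]=1
    g=cv2.morphologyEx(g,cv2.MORPH_CLOSE,np.ones((9,9),np.uint8))
    n,L,S,_=cv2.connectedComponentsWithStats(g); out=[]
    for k in range(1,n):
        if S[k,4]<1500: continue
        q=P[L[ij[:,0],ij[:,1]]==k]; c,wh,a=cv2.minAreaRect((q[:,:2]*1000).astype(np.float32))
        b=cv2.boxPoints((c,wh,a)); e=[b[1]-b[0],b[2]-b[1]]; ax=max(e,key=np.linalg.norm)
        yaw=np.arctan2(ax[1],ax[0])%np.pi
        out.append((np.array(c)/1000,np.percentile(q[:,2],97),np.degrees(yaw),wh))
    return out
if __name__=="__main__":
    ds=[dict(np.load(f"{n}0.npz")) for n in("scene","top")]
    for d in ds: 
        print([(c.round(4),round(z,4),round(y,1),np.round(w)) for c,z,y,w in shakers([d])])
    print([(c.round(4),round(z,4),round(y,1),np.round(w)) for c,z,y,w in shakers(ds)])
    t=ds[1];C=cloud(t);S=cloud(ds[0])
    for nm,u,v in[("knob",245,209),("front",240,180),("front",240,235),("unitTL",130,162),("unitBR",182,241),("floor0",210,225),("floor",213,192),("board",275,250),("board",375,185),("table",250,260),("jar1",282,152),("jar2",359,152),("bdTL",260,172),("bdBL",260,261)]:
        print(nm,C[v,u].round(4))
    for nm,u,v in[("front",230,218),("front",265,243),("knob",252,226),("bin",190,240),("floor",235,285),("board",250,190)]: print("s",nm,S[v,u].round(4))
    a=cv2.resize(ds[0]["frame"][95:275,160:400][:,:],None,fx=2.5,fy=2.5,interpolation=cv2.INTER_CUBIC)
    b=cv2.resize(ds[1]["frame"][160:260,180:390],None,fx=600/210,fy=600/210,interpolation=cv2.INTER_CUBIC)
    cv2.imwrite("pics/crops.png",np.vstack([a[:310],b[:286]]) if 0 else cv2.resize(np.vstack([a,b]),None,fx=.8,fy=.8))
E
python3 m.py
```

```text
[(array([ 0.4113, -0.0724]), np.float64(0.0671), np.float32(103.8), array([ 45., 122.])), (array([ 0.4499, -0.2404]), np.float64(0.0671), np.float32(77.1), array([122.,  44.]))]
[(array([ 0.4101, -0.0725]), np.float64(0.0678), np.float32(104.1), array([ 45., 120.])), (array([ 0.4493, -0.24  ]), np.float64(0.0673), np.float32(76.6), array([120.,  44.]))]
[(array([ 0.4109, -0.0725]), np.float64(0.0675), np.float32(103.6), array([ 46., 122.])), (array([ 0.4498, -0.2404]), np.float64(0.0672), np.float32(76.9), array([122.,  44.]))]
knob [0.4547 0.055  0.0422]
front [0.5312 0.0689 0.0604]
front [ 0.387   0.0697 -0.0034]
unitTL [0.5767 0.3666 0.0696]
unitBR [0.3687 0.2299 0.0042]
floor0 [0.4131 0.1526 0.0107]
floor [0.5064 0.1471 0.0082]
board [ 0.3459 -0.0274  0.02  ]
board [ 0.5282 -0.3069  0.0173]
table [ 0.3184  0.0409 -0.0031]
jar1 [ 0.5993 -0.0425  0.1004]
jar2 [ 0.5992 -0.2434  0.1063]
bdTL [ 5.668e-01  1.520e-02 -5.000e-04]
bdBL [ 0.316   0.0132 -0.0025]
s front [0.4992 0.077  0.0607]
s front [0.4012 0.081  0.06  ]
s knob [0.4531 0.0573 0.0429]
s bin [0.5591 0.1559 0.0074]
s floor [0.4097 0.1802 0.0088]
s board [ 0.5213 -0.0279  0.0222]
```

View pics/crops.png

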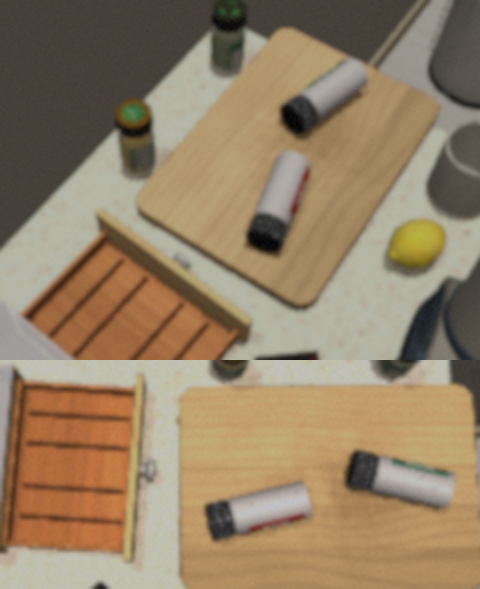

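The crop shows the red label facing the robot (-x) and the green label facing away (+x). Both lids point towards +y. Next I measure the drawer: unit yaw, ribs and ends.

```bash
cat > dr.py <<'E'
from h import *
from scipy.signal import find_peaks
ds=[dict(np.load(f"{n}0.npz")) for n in("scene","top")]
for i,d in enumerate(ds):
    P=cloud(d)[d["depth"]>0]
    def rect(m):
        c,wh,a=cv2.minAreaRect((P[m][:,:2]*1000).astype(np.float32)); return np.round(c,1),np.round(wh,1),round(a,2),np.median(P[m][:,2]).round(4)
    X,Y,Z=P.T
    print("unit",rect((Z>.064)&(Z<.082)&(Y>.2)&(Y<.42)&(X>.33)&(X<.62)))
    print("front",rect((Z>.054)&(Z<.067)&(Y>.05)&(Y<.1)&(X>.33)&(X<.6)))
    print("knob",rect((Z>.03)&(Z<.05)&(Y>.035)&(Y<.064)&(X>.40)&(X<.5)))
    m=(X>.38)&(X<.54)&(Z>.003)&(Z<.015)&(Y>.08)&(Y<.225); print("floor z",np.median(Z[m]).round(4))
    V=d["view"];K=d["camera_matrix"]
    # brightness on plane z=.014, per strip of y, minima along x
    for y in(.10,.13,.16,.19,.205):
        x=np.arange(.34,.58,.0005); yy=y+np.linspace(-.006,.006,7)
        G=np.stack(np.meshgrid(x,yy,indexing="ij"),-1).reshape(-1,2); W=np.c_[G,np.full(len(G),.013)]
        c=W@V[:3,:3].T+V[:3,3]; u=K[0,0]*c[:,0]/-c[:,2]+K[0,2]; v=K[1,1]*-c[:,1]/-c[:,2]+K[1,2]
        s=cv2.remap(d["frame"][:,:,2].astype(np.float32),u.astype(np.float32)[None],v.astype(np.float32)[None],cv2.INTER_LINEAR).reshape(len(x),-1).mean(1)
        p,_=find_peaks(-s,prominence=8); print(y,x[p].round(4),s[p].round())
E
python3 dr.py
```

```text
unit (array([473.6, 298.8]), array([151.2, 220.2]), 86.84, np.float64(0.0727))
front (array([460.9,  74.1]), array([ 11.3, 218.7]), 86.89, np.float64(0.061))
knob (array([459.8,  55.9]), array([10. , 21.4]), 84.82, np.float64(0.0423))
floor z 0.0088
0.1 [0.3625 0.3975 0.435  0.487  0.5245 0.5595] [ 99. 107. 115. 111. 111.  73.]
0.13 [0.364  0.3995 0.436  0.489  0.526  0.561 ] [ 93. 106. 107. 102.  98.  72.]
0.16 [0.3655 0.401  0.4375 0.4905 0.528  0.563 ] [ 93. 101. 101.  98.  96.  72.]
0.19 [0.3675 0.403  0.4395 0.4925 0.5295 0.565 ] [ 93. 103. 100. 101. 103.  71.]
0.205 [0.3685 0.4035 0.4405 0.493  0.53   0.565 ] [ 96.  99. 105. 108. 117. 106.]
unit (array([455.8, 299.3]), array([152.1, 253. ]), 87.06, np.float64(0.0718))
front (array([459.4,  74. ]), array([ 10.3, 215.9]), 86.86, np.float64(0.0605))
knob (array([457.9,  56.6]), array([21.4, 13.5]), 0.4, np.float64(0.0421))
floor z 0.0081
0.1 [0.3615 0.3995 0.4355 0.489  0.526  0.5575] [165. 132. 114. 118. 118. 100.]
0.13 [0.364  0.3995 0.438  0.4915 0.526  0.56  ] [156. 122. 128. 126. 122. 106.]
0.16 [0.366  0.402  0.438  0.4915 0.5285 0.5625] [149. 107. 117. 102. 105. 105.]
0.19 [0.366  0.4045 0.4405 0.494  0.531  0.563 ] [153. 120. 110. 110. 111. 111.]
0.205 [0.3685 0.404  0.4405 0.494  0.531  0.565 ] [161. 112. 126. 122. 125. 103.]
```

```bash
cat >> h.py <<'E'
from scipy.spatial.transform import Rotation as Ro
def down(phi):
    """tool down, closing line at world angle phi (deg); the half-turn nearest the present last joint"""
    best=None
    for a in(phi,phi+180):
        y=np.array([np.cos(np.radians(a)),np.sin(np.radians(a)),0]);z=np.array([0,0,-1.]);x=np.cross(y,z)
        q=Ro.from_matrix(np.c_[x,y,z]).as_quat()[[3,0,1,2]]
        j=inverse_kinematics([.45,-.1,.2],q)
        if j is not None and(best is None or abs(j[5])<best[0]): best=(abs(j[5]),q)
    return best[1]
def st(m=""):
    s=state(); print(m,round(s["time"],2),np.round(s["ee_pos"],4),np.round(s["ft_force"],1),round(s["finger_gap"],4),np.round(s["finger_force"],1))
def snap(tag):
    r=[]
    for n in("scene","top"):
        d=cam(n); np.savez(f"{n}{tag}.npz",**{k:d[k] for k in("frame","depth","camera_matrix","view")}); r.append(d)
    return r
def roll(c,phi,dist,zt=.040,up=.15):
    """straddle the shaker, roll it by dist along closing line phi, pinch at the end, release"""
    n=np.array([np.cos(np.radians(phi)),np.sin(np.radians(phi))]);q=down(phi);s=np.sign(dist)
    a=c+n*s*min(12e-3,abs(dist)); b=c+n*dist
    move_to([*a,up],q); move_l([*a,zt],.12); st("down")
    if abs(dist)>.012: move_l([*b,zt],.02)
    st("rolled"); close(); st("pinch"); gripper_open(); move_l([*b,up],.12); st("up")
E
python3 - <<'E'
from h import *; from m import shakers
roll(np.array([.4108,-.0725]),13.9,.0346)
roll(np.array([.4497,-.2403]),-13.2,-.0346)
move_to([.36,-.40,.25],down(-13)); st()
ds=snap(1)
for d in ds: print([(c.round(4),round(z,4),round(y,1),np.round(w)) for c,z,y,w in shakers([d])])
a=cv2.resize(ds[0]["frame"][95:230,225:395],None,fx=3,fy=3,interpolation=cv2.INTER_CUBIC)
b=cv2.resize(ds[1]["frame"][180:245,255:395],(510,237),interpolation=cv2.INTER_CUBIC)
cv2.imwrite("pics/r1.png",cv2.resize(np.vstack([a,b]),None,fx=.9,fy=.9))
E
```

```text
down 3.24 [ 0.423  -0.0698  0.0409] [ 0.2 -0.4 -0.1] 0.088 0.0
rolled 4.53 [ 0.4443 -0.0642  0.04  ] [-0.6 -0.8  0.4] 0.0881 0.0
pinch 5.28 [ 0.4444 -0.0642  0.04  ] [ 0.2  0.8 -0.4] 0.0431 30.0
up 7.18 [ 0.444  -0.0641  0.149 ] [-0.7 -0.2 -0.2] 0.0877 0.0
down 8.97 [ 0.4386 -0.2378  0.041 ] [ 0.5  0.7 -0.1] 0.0878 0.0
rolled 10.26 [ 0.4161 -0.2324  0.04  ] [-0.1  0.1  0.5] 0.0878 0.0
pinch 11.02 [ 0.416  -0.2324  0.04  ] [ 0.  -0.1  0.3] 0.0435 30.0
up 12.92 [ 0.4157 -0.2322  0.149 ] [ 0.  -0.3  0.9] 0.0882 0.0
 13.74 [ 0.3602 -0.3992  0.2487] [-0.7 -0.   0.1] 0.0877 0.0
[(array([ 0.4141, -0.2317]), np.float64(0.0676), np.float32(75.3), array([122.,  45.])), (array([ 0.4452, -0.0637]), np.float64(0.0679), np.float32(104.7), array([ 43., 121.]))]
[(array([ 0.4141, -0.2322]), np.float64(0.0681), np.float32(76.4), array([120.,  44.])), (array([ 0.444 , -0.0634]), np.float64(0.068), np.float32(104.6), array([ 45., 119.]))]
```

View pics/r1.png

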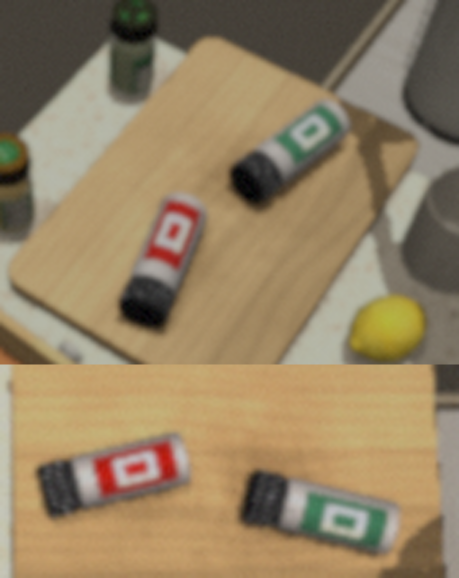

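The picture shows both labels now facing roughly up: red at about (170,240) in the upper crop, green at (310,135). I measure the residual tilt.

```bash
cat > lab.py <<'E'
from h import *; from m import shakers
def tilt(d,which,c,yaw,zc=.044,r=.022):
    """label tilt about the shaker axis (deg, + = leaning to the n side), by ray/cylinder hits of the label-coloured pixels"""
    hsv=cv2.cvtColor(d["frame"],cv2.COLOR_BGR2HSV);H,S,_=cv2.split(hsv)
    m=((H<8)|(H>170))&(S>130) if which=="red" else (H>60)&(H<95)&(S>70)
    a=np.array([np.cos(np.radians(yaw)),np.sin(np.radians(yaw)),0]);n=np.array([a[1],-a[0],0]);z=np.array([0,0,1.])
    A=[]
    for v,u in np.argwhere(m):
        o,k=ray(d,u,v); o=o-np.r_[c,zc]; p=np.array([o@n,o[2]]);q=np.array([k@n,k[2]])
        A_,B,C=q@q,p@q,p@p-r*r; D=B*B-A_*C
        if D<0: continue
        t=(-B-D**.5)/A_
        if abs((o+t*k)@a)>.06: continue
        h=p+t*q; A.append((np.degrees(np.arctan2(h[0],h[1])),(o+t*k)@a))
    A=np.array(A);mid=A[abs(A[:,1]-np.median(A[:,1]))<.025,0]
    lo,hi=np.percentile(mid,[2,98]); return len(A),round(lo,1),round(hi,1),round((lo+hi)/2,1)
if __name__=="__main__":
    import sys
    ds=[dict(np.load(f"{n}{sys.argv[1]}.npz")) for n in("scene","top")]
    for w,c,y in(("red",(.4445,-.0636),104.3),("green",(.4148,-.232),76.3)):
        for d in ds: print(w,tilt(d,w,c,y))
E
python3 lab.py 1
python3 - <<'E'
import numpy as np
from h import *
for n in("scene","top"):
    d=dict(np.load(f"{n}0.npz")); P=cloud(d)[d["depth"]>0]
    for bx in(.4188,.5085):
        l=P[:,0]-bx-.055*(P[:,1]-.145); m=(abs(l)<.012); 
        print(n,bx,[(y,(np.median(P[m&(abs(P[:,1]-y/1000)<.0015)][:,2])*1000).round(0)) for y in list(range(64,96,3))+list(range(198,228,3)) if (m&(abs(P[:,1]-y/1000)<.0015)).any()])
E
```

```text
red (101, np.float64(-47.0), np.float64(29.9), np.float64(-8.5))
red (126, np.float64(-47.6), np.float64(36.1), np.float64(-5.7))
green (70, np.float64(-54.7), np.float64(17.7), np.float64(-18.5))
green (101, np.float64(-50.5), np.float64(25.1), np.float64(-12.7))
scene 0.4188 [(70, np.float64(59.0)), (73, np.float64(61.0)), (76, np.float64(62.0)), (79, np.float64(60.0)), (82, np.float64(34.0)), (85, np.float64(8.0)), (88, np.float64(8.0)), (91, np.float64(9.0)), (94, np.float64(8.0)), (198, np.float64(8.0)), (201, np.float64(8.0)), (204, np.float64(8.0)), (207, np.float64(8.0)), (210, np.float64(9.0)), (213, np.float64(9.0)), (216, np.float64(8.0)), (219, np.float64(42.0)), (222, np.float64(40.0)), (225, np.float64(71.0))]
scene 0.5085 [(67, np.float64(60.0)), (70, np.float64(61.0)), (73, np.float64(62.0)), (76, np.float64(38.0)), (79, np.float64(9.0)), (82, np.float64(8.0)), (85, np.float64(9.0)), (88, np.float64(9.0)), (91, np.float64(10.0)), (94, np.float64(9.0)), (198, np.float64(9.0)), (201, np.float64(8.0)), (204, np.float64(10.0)), (207, np.float64(10.0)), (210, np.float64(8.
[... 407 characters left out ...]
.float64(8.0)), (207, np.float64(7.0)), (210, np.float64(7.0)), (213, np.float64(8.0)), (216, np.float64(8.0)), (219, np.float64(22.0)), (222, np.float64(38.0)), (225, np.float64(40.0))]
top 0.5085 [(64, np.float64(-1.0)), (67, np.float64(40.0)), (70, np.float64(62.0)), (73, np.float64(62.0)), (76, np.float64(60.0)), (79, np.float64(6.0)), (82, np.float64(9.0)), (85, np.float64(7.0)), (88, np.float64(8.0)), (91, np.float64(9.0)), (94, np.float64(8.0)), (198, np.float64(7.0)), (201, np.float64(8.0)), (204, np.float64(7.0)), (207, np.float64(7.0)), (210, np.float64(7.0)), (213, np.float64(9.0)), (216, np.float64(24.0)), (219, np.float64(38.0)), (222, np.float64(71.0)), (225, np.float64(71.0))]
```

```bash
cat > lab2.py <<'E'
from h import *
def hole(d,which,c,yaw,zc=.044,r=.022,f=6):
    """tilt from the centre of the white box inside the label (ray onto cylinder)"""
    big=cv2.resize(d["frame"],None,fx=f,fy=f,interpolation=cv2.INTER_CUBIC)
    H,S,_=cv2.split(cv2.cvtColor(big,cv2.COLOR_BGR2HSV))
    m=((H<10)|(H>168))&(S>95) if which=="red" else (H>58)&(H<98)&(S>50)
    K=d["camera_matrix"];V=d["view"];p=V[:3,:3]@np.r_[c,zc+r]+V[:3,3];uc=K[0,0]*p[0]/-p[2]+K[0,2];vc=K[1,1]*p[1]/p[2]+K[1,2]
    k=np.zeros(m.shape,np.uint8);cv2.circle(k,(int(uc*f),int(vc*f)),24*f,1,-1)
    cs,h=cv2.findContours((m*k).astype(np.uint8),cv2.RETR_CCOMP,cv2.CHAIN_APPROX_NONE)
    hs=[cc for cc,hh in zip(cs,h[0]) if hh[3]>=0]
    out=[]
    a=np.array([np.cos(np.radians(yaw)),np.sin(np.radians(yaw)),0]);n=np.array([a[1],-a[0],0])
    big_=max((cc for cc in cs),key=cv2.contourArea)
    for nm,cc in(("hole",max(hs,key=cv2.contourArea) if hs else None),("label",big_)):
        if cc is None: out.append((nm,None)); continue
        M=cv2.moments(cc);u,v=((M["m10"]/M["m00"]+.5)/f-.5,(M["m01"]/M["m00"]+.5)/f-.5)
        o,q=ray(d,u,v);o=o-np.r_[c,zc];P=np.array([o@n,o[2]]);Q=np.array([q@n,q[2]])
        D=(P@Q)**2-(Q@Q)*(P@P-r*r);t=(-(P@Q)-max(D,0)**.5)/(Q@Q);hh=P+t*Q
        out.append((nm,round(M["m00"]/f/f,1),round(np.degrees(np.arctan2(hh[0],hh[1])),1),round(float((o+t*q)@a),4)))
    return out
if __name__=="__main__":
    import sys
    ds=[dict(np.load(f"{n}{sys.argv[1]}.npz")) for n in("scene","top")]
    for w,c,y in(("red",(.4445,-.0636),104.3),("green",(.4148,-.232),76.3)):
        for d in ds: print(w,hole(d,w,c,y))
E
python3 lab2.py 1
```

```text
red [('hole', None), ('label', 143.2, np.float64(-11.4), -0.013)]
red [('hole', 127.9, np.float64(-5.0), -0.0178), ('label', 293.4, np.float64(-6.1), -0.0175)]
green [('hole', None), ('label', 51.6, np.float64(-21.3), 0.0079)]
green [('hole', None), ('label', 60.4, np.float64(-10.0), 0.0064)]
```

```bash
python3 - <<'E'
from h import *; from m import shakers; from lab2 import hole; from lab import tilt
roll(np.array([.4144,-.232]),-13.6,.0042,up=.12)
roll(np.array([.4443,-.0636]),14.4,.0016,up=.12)
move_to([.36,-.40,.25],down(-13)); st()
ds=snap(2)
for d in ds:
    for c,z,y,w in shakers([d]):
        k="red" if c[1]>-.15 else "green"; print(k,c.round(4),round(z,4),round(float(y),1),np.round(w),hole(d,k,c,y),tilt(d,k,c,y))
a=cv2.resize(ds[0]["frame"][110:230,270:370],None,fx=5,fy=5,interpolation=cv2.INTER_CUBIC)[:360]
b=cv2.resize(ds[1]["frame"][190:245,260:392],None,fx=5.5,fy=5.5,interpolation=cv2.INTER_CUBIC)
cv2.imwrite("pics/r2.png",b)
E
```

```text
down 15.54 [ 0.4189 -0.2335  0.0409] [ 0.4  0.  -0. ] 0.0879 0.0
rolled 15.54 [ 0.4189 -0.2335  0.0409] [ 0.4  0.  -0. ] 0.0879 0.0
pinch 16.3 [ 0.4184 -0.2329  0.04  ] [-0.4  0.6  1.2] 0.0438 30.0
up 17.95 [ 0.4181 -0.2328  0.1191] [ 0.1 -0.1 -0.6] 0.088 0.0
down 19.49 [ 0.4462 -0.0636  0.0407] [0.1 0.4 0. ] 0.0878 0.0
rolled 19.49 [ 0.4462 -0.0636  0.0407] [0.1 0.4 0. ] 0.0878 0.0
pinch 20.25 [ 0.4458 -0.0632  0.04  ] [-1.8  0.1  0.5] 0.0436 30.0
up 21.9 [ 0.4455 -0.0631  0.1192] [-0.3  0.7  0.6] 0.088 0.0
 23.28 [ 0.3605 -0.3991  0.2493] [-0.2  0.   0. ] 0.088 0.0
green [ 0.4179 -0.2319] 0.0676 76.9 [120.  43.] [('hole', None), ('label', 48.5, np.float64(-17.7), 0.007)] (67, np.float64(-46.6), np.float64(21.0), np.float64(-12.8))
red [ 0.4465 -0.0634] 0.0682 104.5 [ 44. 122.] [('hole', None), ('label', 147.8, np.float64(-8.4), -0.0134)] (100, np.float64(-42.1), np.float64(33.6), np.float64(-4.3))
green [ 0.4164 -0.2329] 0.0683 76.3 [120.  45.] [('hole', None), ('label', 58.6, np.float64(-4.8), 0.0072)] (101, np.float64(-39.7), np.float64(33.9), np.float64(-2.9))
red [ 0.4452 -0.0633] 0.0683 103.9 [ 44. 119.] [('hole', 127.5, np.float64(1.0), -0.0179), ('label', 293.4, np.float64(-0.1), -0.0176)] (123, np.float64(-39.6), np.float64(42.8), np.float64(1.6))
```

View pics/r2.png

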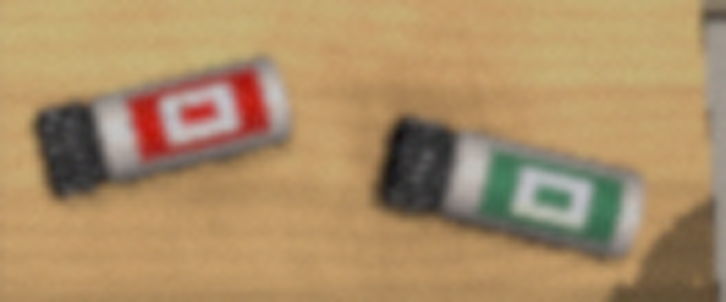

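The top view shows both labels centred on the shaker tops: red at (200,112), green at (552,195). Next I place green.

```bash
cat >> h.py <<'E'
def place(c,phi,bay,bphi=-3.15,zg=.047,zp=.0355,up=.15):
    q=down(phi);b=down(bphi)
    move_to([*c,.12],q); move_l([*c,zg],.12); close(); st("grip")
    move_l([*c,up],.15); move_to([*bay,up],b); st("above")
    move_l([*bay,.065],.15); move_l([*bay,zp],.05); hold(.3); st("low")
    gripper_open(); st("rel"); hold(.3); move_l([*bay,up],.15); st("up")
E
python3 - <<'E'
from h import *
place([.4177,-.2327],-13.6,[.5085,.1445])
move_to([.43,-.15,.22],down(14)); st()
ds=snap(3)
cv2.imwrite("pics/p3.png",np.hstack([cv2.resize(ds[0]["frame"][190:320,150:300],None,fx=2.6,fy=2.6,interpolation=cv2.INTER_CUBIC),cv2.resize(ds[1]["frame"][150:280,115:265],None,fx=2.6,fy=2.6,interpolation=cv2.INTER_CUBIC)]))
E
```

```text
grip 25.78 [ 0.4178 -0.2327  0.047 ] [ 0.7 -1.   0.2] 0.0436 30.0
above 28.06 [0.5086 0.1435 0.1498] [-0.3 -0.2 -1.3] 0.0432 30.0
low 29.82 [0.5086 0.1445 0.0356] [-0.4 -0.2 -1.8] 0.0435 30.0
rel 30.65 [0.5081 0.1445 0.0355] [-3.6 -0.3  1.5] 0.0877 1.9
up 31.87 [0.5082 0.1444 0.1488] [ 0.5 -0.3  0.3] 0.0872 0.0
 33.06 [ 0.4301 -0.1494  0.2193] [ 0.7 -0.3 -0.8] 0.088 0.0
```

View pics/p3.png

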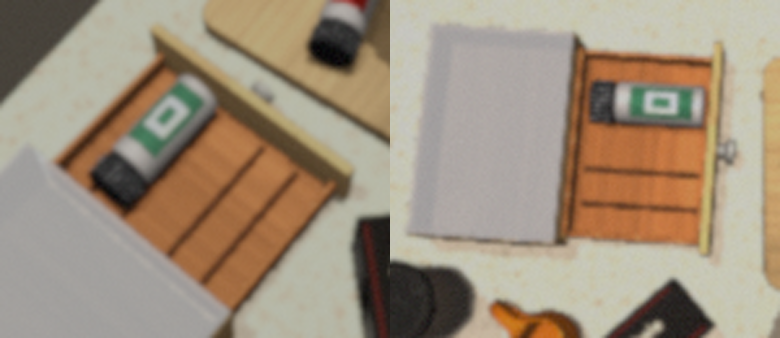

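Green lies in the far bay with its label up, at (160,125) in the left crop and (660,103) in the right. A finger brushed the side wall lightly at release, so I'll release red slightly higher.

```bash
python3 - <<'E'
from h import *; from lab2 import hole
place([.4458,-.0632],14.3,[.419,.149],zg=.048,zp=.037)
move_to([.40,-.12,.22],down(-3.15)); close(); st()
ds=snap(4)
for d in ds:
    P=cloud(d)[d["depth"]>0]
    for k,lo,hi in(("red",.38,.46),("green",.47,.55)):
        m=(P[:,0]>lo)&(P[:,0]<hi)&(P[:,1]>.085)&(P[:,1]<.212)&(P[:,2]>.033)&(P[:,2]<.058)
        c,wh,a=cv2.minAreaRect((P[m][:,:2]*1000).astype(np.float32)); print(k,np.round(c,1),np.round(wh,1),round(a,1),np.percentile(P[m][:,2],97).round(4),hole(d,k,np.array(c)/1000,86.85,zc=.030))
cv2.imwrite("pics/p4.png",np.hstack([cv2.resize(ds[0]["frame"][190:320,150:300],None,fx=2.6,fy=2.6,interpolation=cv2.INTER_CUBIC),cv2.resize(ds[1]["frame"][150:280,115:265],None,fx=2.6,fy=2.6,interpolation=cv2.INTER_CUBIC)]))
E
```

```text
grip 35.26 [ 0.4458 -0.0632  0.048 ] [0.9 1.1 0.4] 0.0436 30.0
above 36.96 [0.4188 0.1485 0.1492] [-0.3 -0.1 -1.4] 0.0432 30.0
low 38.68 [0.4191 0.149  0.0372] [-0.   0.2 -1.4] 0.0433 30.0
rel 39.52 [0.4202 0.149  0.0379] [ 5.7 -1.7  2.8] 0.0875 2.3
up 40.72 [0.4183 0.1489 0.1486] [ 0.   0.2 -0.4] 0.0876 0.0
 43.13 [ 0.4  -0.12  0.22] [-0.1  1.1  0.8] 0.0003 0.0
red [421.  148.8] [119.7  45. ] 87.2 0.0546 [('hole', 195.1, np.float64(-1.6), -0.017), ('label', 424.2, np.float64(-3.9), -0.0159)]
green [510.2 144.3] [119.1  43.3] 87.6 0.0545 [('hole', None), ('label', 151.1, np.float64(-15.3), -0.0149)]
red [419.6 148.3] [120.   44.4] 87.4 0.055 [('hole', 125.2, np.float64(4.5), -0.0173), ('label', 309.4, np.float64(6.0), -0.0174)]
green [509.1 143.9] [119.   43.4] 87.2 0.0543 [('hole', None), ('label', 53.8, np.float64(-4.7), 0.0064)]
```

View pics/p4.png

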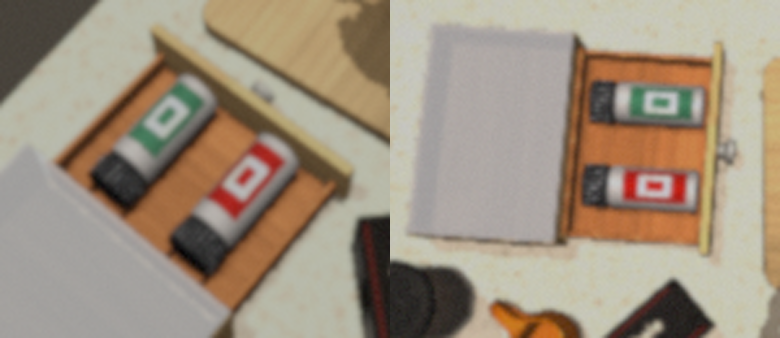

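Both lie in their bays with labels up: green at (660,103), red at (655,187) in the right crop. Now I push the drawer shut at the knob.

```bash
python3 - <<'E'
from h import *
k=np.array([.459,.048]); u=np.array([.055,.9985]); q=down(-3.15)
P=lambda s,z=.036:[*(k+u*s),z]
move_to(P(-.03,.15),q); move_l(P(-.03),.12); st("down")
move_l(P(-.012),.03); st("near"); move_l(P(.115),.05); st("pushed")
s=.115
while s<.142:
    s+=.003; move_l(P(s),.03); f=state()["ft_force"]; 
    if -(f[:2]@u)>9: break
st(f"end {s:.3f}"); hold(.2); st()
move_l(P(s-.03),.1); move_l(P(s-.03,.15),.15); move_to([.36,-.30,.25],q); st()
ds=snap(5)
for d in ds:
    X,Y,Z=(A:=cloud(d)[d["depth"]>0]).T
    m=(Z>.054)&(Z<.067)&(X>.37)&(X<.56)&(Y>.15)&(Y<.222); print(m.sum(),np.percentile(Y[m],[2,50]).round(4) if m.sum() else 0)
cv2.imwrite("pics/p5.png",np.hstack([cv2.resize(ds[0]["frame"][190:370,90:300],None,fx=1.9,fy=1.9,interpolation=cv2.INTER_CUBIC),cv2.resize(ds[1]["frame"][120:300,90:300],None,fx=1.9,fy=1.9,interpolation=cv2.INTER_CUBIC)]))
E
```

```text
down 45.03 [0.458  0.0179 0.037 ] [-0.1  0.3  0.3] 0.0006 0.0
near 45.78 [0.4583 0.0361 0.036 ] [-0.5 -0.   0.5] 0.0002 0.0
pushed 48.48 [0.4653 0.1628 0.036 ] [-1.1 -1.4  0.2] 0.0003 0.5
end 0.136 50.23 [0.4663 0.1808 0.036 ] [ -2.1 -13.4   5.4] 0.0002 6.7
 50.42 [0.4663 0.1808 0.036 ] [ -2.2 -12.6   4.1] 0.0007 6.5
 53.52 [ 0.3604 -0.2994  0.2497] [-0.9  0.4  0.5] 0.0009 0.0
320 [0.21  0.217]
242 [0.2087 0.2165]
```

View pics/p5.png

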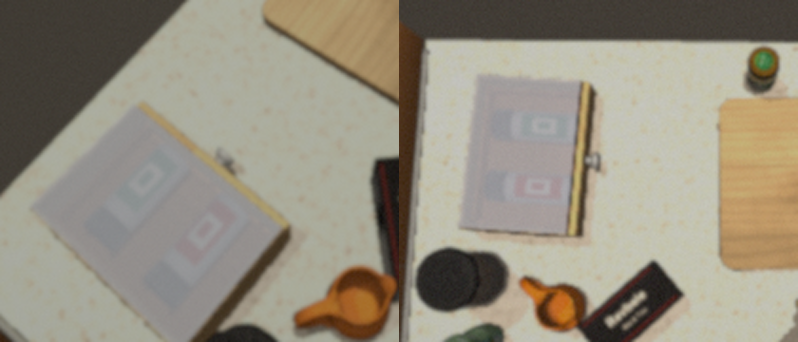

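The drawer is flush and shut: it met the stop at 13 N. Both labels show through the clear top, and the jars are untouched.

```bash
python3 -c "
from h import *
print(job_done()); st()"
```

```text
the job is handed in; nothing more can be done
None
the job is handed in; nothing more can be done
```

I rolled both shakers label-up on the board and laid them in separate bays, labels within about 5° of straight up by the overhead camera; the drawer is fully shut, the jars are untouched, and I handed the job in at about 54 s.

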